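# Back off the lock ring of a length-stop jig and push its fence home

### The job

Free the fence of the small length-stop jig and close it: with a fingertip on the knurled rim, roll the dark steel lock ring anticlockwise (seen from above) two full turns in repeated strokes, so that its white dot has come round twice and is again at the pointer. Then push the fence from its outside all the way home against the stop plate, and come clear. Do not grip anything, do not touch the fence's inner face, turn the ring no further than that, and leave the loose tools and parts where they lie.

Things in the scene. Friction and masses are not known exactly. Their poses are not given: they have to be found in the camera images.
- stop_jig: Aluminium and dark steel length-stop jig fixed to the bench; base x -22 to +48 mm, y -55 to +135 mm in its frame, 12 mm high, 24 mm under the ring. Origin on the bench under the lock ring's axis, z up. -x is its open front, where the knurled rim stands free and overhangs the base; the fence stands on the +y side. A fixed stud on the ring's axis reaches z = 59 mm.
- pointer (a point): Tip of the pointer, a dark nib from jig x = +36 to +44 mm, top z = 53 mm, behind the ring. It stands on a wall 6 mm thick, 43 mm outer radius, top z = 46 mm, that shrouds the ring behind and at both sides forward to jig x = -13 mm. Axes as the jig's.
- ring_centre (a point): Centre of the lock ring's knurled rim, on its axis; jig z = 35 mm when tight. Solid dark steel ring, 66 mm across its 24 coarse upright ribs, rim 18 mm high (jig z 26 to 44 when tight), on top a boss 21 mm across rising 6 mm above the rim, and a white dot 8 mm across, 22.5 mm from the axis. Right-hand thread: it rises 3 mm a turn.
- lock_ring (a joint): Lock ring's angle in rad; 0: dot at the pointer, tight. Grows as it is turned anticlockwise from above (loosened: at the open front the rim moves to the jig's -y). Starts within 0.3 of 0; two full turns is 12.57. Stays where it is left; about 1 N along the rim turns it, by rubbing or on the ribs.
- fence (a joint): Travel of the fence in m along the jig's -y: 0 at the start, 35 mm short of the stop plate; 0.035 fully home against it. A pin under the lock ring locks it until the ring is loosened about one and a half turns; then about 2 N moves it, and it stays where it is left.
- fence_face (a point): Centre of the fence's outer face (+y side). The fence is an upright aluminium plate 48 mm wide (jig x -20 to +28 mm), 10 mm thick, jig z 18 to 57 mm, on a flat steel bar that runs under the ring. This face starts at jig y = +105 mm and ends at +70 mm. The -y side is its inner, working face. Axes as the jig's.
- stop_plate (a point): Centre of the stop plate's face towards the fence, at jig y = +60 mm; the plate is 8 mm thick, top at z = 44 mm. Axes as the jig's.
- gauge: Loose flat orange gauge strip, 15 x 50 x 4 mm, a bystander in front of the jig.
- steel_block: Loose small drilled steel block, 38 x 48 x 20 mm, a bystander.
- rinse_bottle: Loose small bottle, 37 mm across, 88 mm high, a bystander behind the jig.
- tweezers: Loose tweezers, 158 mm long, a bystander behind the jig.
- white_cap: Loose white cap, 22 mm across, 12 mm high, a bystander.
- scriber: Loose scriber, 115 mm long, a bystander behind the jig.
- glue_stick: Loose standing glue stick, 28 mm across, 92 mm high, a bystander behind the jig.

How it is judged (in metres and radians):
On the way, in this order (a step that is already met when the one before it is completed fails the run):
1. the lock ring has been loosened two full turns, the fence still where it was (value of joint lock_ring above 11.87 rad and value of joint fence below 0.01 m), for 0.2 s.
2. the fence is home (value of joint fence above 0.032 m), for 0.2 s.
At the end, for the whole second after the job is handed in: The lock ring rests two full turns loosened, its dot within 0.7 rad (40 degrees) of the pointer, and the fence stands within 3 mm of fully home (value of joint lock_ring between 11.87 and 13.27 rad and value of joint fence above 0.032 m and velocity of joint lock_ring between -0.05 and 0.05 rad/s); the robot touches nothing.
It fails at once if the ring is turned well past two turns (value of joint lock_ring above 13.6 rad).
It fails at once if the fence is gripped or touched on its inner face (contact force between the fingers and fence_inner above 1 N).
It fails at once if a loose thing is moved or lifted by more than 15 mm (distance of any of gauge, steel_block, rinse_bottle, tweezers, white_cap, scriber, glue_stick from where it was at the start of the episode above 0.015 m).
It also fails if it takes over 72 s, if anything falls off the work surface, if the arm or the gripper's body presses on something with over 40 N, if the wrist force passes 120 N, or if a joint passes its speed limit or range.

### The arm

A 6-joint arm with a two-finger parallel gripper is mounted at the origin on a cart in front of the work surface, level with it; the furniture and walls round the work are solid. World frame = base frame: x ahead of the robot, y to its left, z up, the work surface at z = 0. Lengths are in mm, angles in rad, forces in N, time in s.
With the tool pointing down it reaches from about 400 to 925 mm from the base axis. Payload 12.5 kg.
Tool frame: the origin (TCP) lies at the very end of the fingers, on their centre line; the grasp point (between the pads) lies grip_depth behind it (grip_depth is the distance from the TCP to the grasp point, in mm); z points along the fingers, y is the line along which they close (so a half turn about z gives the same grasp; the last joint's range is limited). The gripper opens to 95 mm and grips with 3 to 60 N. Pads are 20 mm wide; open, the fingers measure 119 mm over their backs; the gripper's body (75 mm by 180 mm) begins 59 mm behind the grasp point.
Start: joints at [-1.249, 0.491, 1.559, -0, 1.092, -0.106], TCP at [259.318, -568.684, 214.661] pointing down, gripper open.
Joint ranges: [-3.1, 3.1], [-0.84, 2.19], [0.05, 2.79], [-1.13, 4.28], [0.06, 2.93], [-2.69, 2.69]. Speed limits (rad/s): [2.22, 2.22, 2.79, 3.14, 3.14, 3.14].

### API

Orientations are given as [roll, pitch, yaw] about the fixed x, y, z axes, in that order (R = Rz(yaw) Ry(pitch) Rx(roll)).
In Python, from cell import state, read_camera, job_done, grip_depth gives the robot as it stands.
- The arm moves only by the tool drive_tool, never from a script. Its argument "targets" is a list of rows, each an object with "jaw": the opening, from 0 (shut) to 1 (fully open); "travel": the shift along the tool's x, y, z in m, a list of three; "twist": the turn about the tool's z in rad. In form: [{"jaw": jaw, "travel": [tx, ty, tz], "twist": twist}, ...]. A call has 1 to 8 rows; each row is the pose to reach, as a shift and turn from the pose commanded when the call began, along the tool's axes at that moment; what a row does not reach only later rows make up. A row lasts 1/12 s, in which the tool goes at most 41.7 mm and 7.16 degrees, less where a joint would pass 70% of its speed; a pose out of reach is approached as far as the arm can. A call with a gripper value outside its range is refused whole. The fingers move at their own pace and stop on an object; the grip force is fixed at half the most. Time passes only in rows, so rows that repeat a pose let the fingers close. It gives the time, the measured TCP pose, the force, the opening and the grip force at its end, in the units of the state.
- state(): the state, without advancing time (a new reading comes with each control period).
- read_camera(name): name is "scene" or "top" or "wrist"; returns a dict with "frame" (420x560x3 uint8, red, green, blue), "fx", "fy", "cx", "cy" (pixels), "R" (3x3) and "t" (3): a world point X has camera coordinates R X + t. Camera axes: x right, y down, z forward; pixel columns grow to the right and rows downward; lengths in mm; the calibration is good to about 2 mm. A picture is of the moment at which its call begins. There is no depth.
- job_done(): hands the job in; it is judged then, once.
The state is a dict: "t": time; "joints": joint angles; "qvel": joint speeds; "tau": joint torques, N m; "eef_pos": TCP position; "tcp_rot": TCP orientation; "ft_force": force on the tool from outside, world axes, zero at the start; "moment": the same for the moment, N m; "opening": opening from 0.0 (shut) to 1.0 (fully open); "grip_force": force on a finger pad.
Only numpy, scipy, OpenCV 4.12 (cv2) and the standard library are available. Lean on these libraries where they do the work, as an engineer would, in place of code of your own. Each camera call takes 0.05 s, during which the arm holds its last target. There are 200 camera calls.

## Working session

There is one attempt and no reset: what is moved stays moved. The work goes in short steps, Python scripts to look and compute and a tool call to move; the robot and the scene stay as the last step left them, time stands still between calls to the robot, and variables do not carry over. Pictures are saved under pics/ and viewed, at most 10 in all, crops included, and the job is handed in when it is done.

Besides the shell and the picture viewer there is one more tool, called after "Request:" in YAML: its name, and indented under it one key for each argument. drive_tool: Moves the arm, as the interface text tells. Its arguments: {"type":"object","properties":{"targets":{"type":"array"}},"required":["targets"]}

```bash
mkdir -p pics; python3 - <<'E'
from cell import *
import cv2
s=state();print(s,grip_depth)
for n in("scene","top"):
    c=read_camera(n);cv2.imwrite(f"pics/{n}0.png",c["frame"][:,:,::-1]);print(n,c["fx"],c["cx"],c["cy"],c["R"],c["t"])
E
```

```text
{'t': 0.0, 'joints': array([-1.24861699e+00,  4.91546751e-01,  1.55945661e+00, -1.52380171e-05,
        1.09169980e+00, -1.05597191e-01]), 'qvel': array([ 0.0012208 , -0.00049358,  0.00015684, -0.00064886, -0.00082099,
        0.00085557]), 'tau': array([ 3.04114415e-03, -6.12641215e+01, -2.58191693e+01,  6.94326544e-02,
        4.82929498e-02, -1.00283169e-04]), 'eef_pos': array([ 259.22033739, -568.43616938,  214.06724116]), 'tcp_rot': array([-3.14048690e+00, -1.03609705e-04,  4.27783501e-01]), 'ft_force': array([ 0.95175833,  0.1738247 , -0.05793469]), 'moment': array([0.00748317, 0.03237002, 0.01529353]), 'grip_force': 0.0, 'opening': 1.0012745665044427} 18.8
scene 387.42033580537776 278.1719162011755 214.0843347380916 [[-0.87602813 -0.48196092 -0.01698228]
 [-0.32848877  0.62211355 -0.71068267]
 [ 0.35308618 -0.61699952 -0.70330771]] [532.450614   254.10705348 642.23010508]
top 428.6264641556374 277.54283490055064 213.51636943712575 [[ 0.01430466 -0.99944007  0.03024779]
 [-0.99733317 -0.01642665 -0.07111056]
 [ 0.07156762 -0.02914991 -0.99700971]] [-48.10847366 592.9156255  884.74221517]
```

View pics/scene0.png

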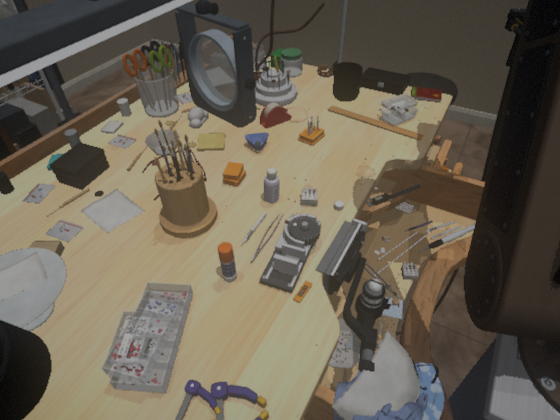

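View pics/top0.png

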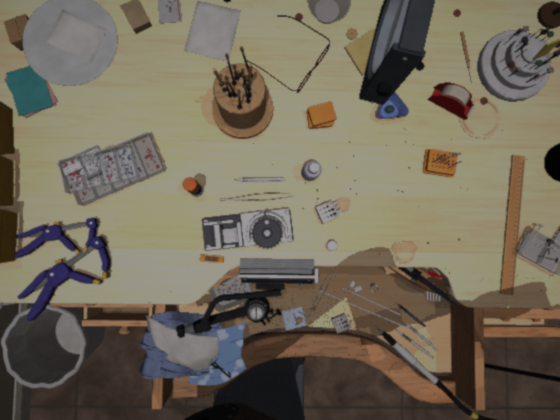

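Scene view: the jig is at about (292,245), with a rail-like box in front of it at (342,250). Top view: the ring is at (267,231) and the fence is to its left at (210-240,232), so jig x points roughly along world +x. Next I'll zoom in.

```bash
python3 - <<'E'
import cv2,numpy as np
a=cv2.imread("pics/top0.png")[190:300,185:335];b=cv2.imread("pics/scene0.png")[195:315,245:395]
a=cv2.resize(a,(790,579),interpolation=cv2.INTER_CUBIC);b=cv2.resize(b,(750,600),interpolation=cv2.INTER_CUBIC)
cv2.imwrite("pics/a.png",cv2.convertScaleAbs(a,alpha=1.5));cv2.imwrite("pics/b.png",cv2.convertScaleAbs(b,alpha=1.5))
E
```

```text
(no output)
```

View pics/a.png

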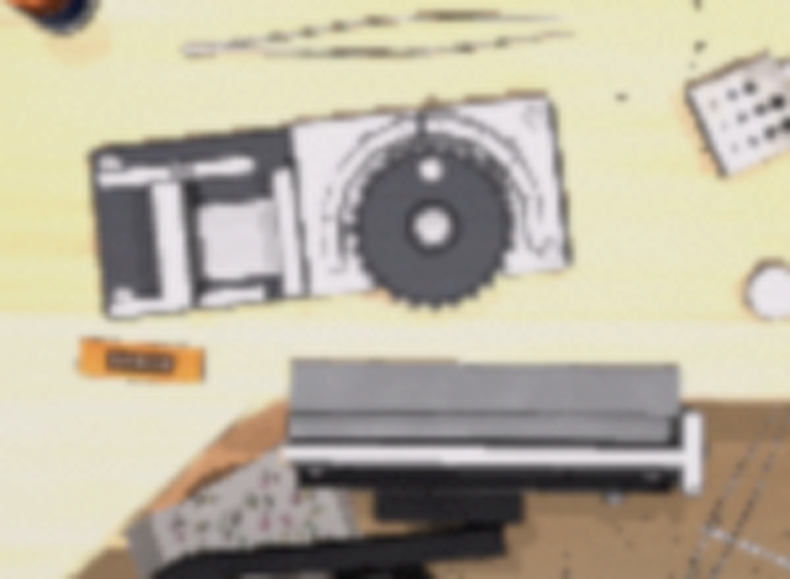

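View pics/b.png

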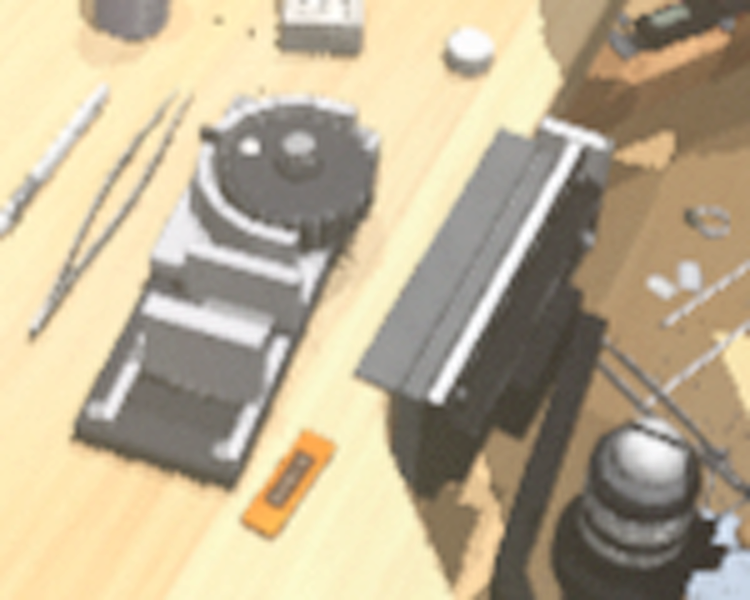

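The crops show, in top-crop pixels, the ring at (435,228) with the dot at (430,170), the pointer at (422,122) and the fence plate at (172,240). A vise jaw bar stands in front, with its edge at row 360. I'll triangulate these.

```bash
cat > h.py <<'E'
import numpy as np,cv2
from cell import *
def ray(c,u,v):
    d=c["R"].T@np.array([(u-c["cx"])/c["fx"],(v-c["cy"])/c["fy"],1]);return -c["R"].T@c["t"],d/np.linalg.norm(d)
def onz(c,u,v,z):
    o,d=ray(c,u,v);return o+d*(z-o[2])/d[2]
def tri(c1,p1,c2,p2):
    o1,d1=ray(c1,*p1);o2,d2=ray(c2,*p2)
    s=np.linalg.lstsq(np.c_[d1,-d2],o2-o1,rcond=None)[0];a=o1+s[0]*d1;b=o2+s[1]*d2;return (a+b)/2,np.linalg.norm(a-b)
E
python3 - <<'E'
from h import *
np.set_printoptions(precision=1,suppress=True)
T=read_camera("top");S=read_camera("scene")
tp=lambda x,y:(185+(x+.5)*150/790-.5,190+(y+.5)*110/579-.5)
sp=lambda x,y:(245+(x+.5)/5-.5,195+(y+.5)/5-.5)
for n,a,b in [("visL",(290,360),(357,375)),("visR",(680,362),(503,130)),("stud",(432,226),(300,140)),("dot",(430,170),(250,147)),("gauge",(142,361),(288,485))]:
    print(n,*tri(T,tp(*a),S,sp(*b)))
print("vis white end", tri(T,tp(290,455),S,sp(435,400)))
for n,a,z in [("ring",(435,228),44),("stud",(432,226),59),("dot",(430,170),44),("ptr",(422,130),53),("baseFL",(105,318),12),("baseBL",(92,152),12),("BR",(548,97),24),("FR",(572,262),24),("fenceTopOuterF",(163,305),57),("fence outer back",(152,180),57),("stopF",(303,293),44),("tweez L",(185,50),2),("gauge",(142,361),4),("cap",(775,290),12),("glue",(45,10),92)]:
    print(n,onz(T,*tp(*a),z))
for n,a,z in [("stud",(300,140),59),("dot",(250,147),44)]: print("S",n,onz(S,*sp(*a),z))
E
```

```text
visL [498.   40.    2.9] 0.7342927701190383
visR [ 498.6 -119.1    1.8] 2.038282213095767
stud [552.4 -16.2  63.2] 0.9878753669490026
dot [574.7 -15.   49.2] 1.3319663803512045
gauge [498.  100.3   2.7] 1.987736974313347
vis white end (array([461.9,  39.6,   8.2]), np.float64(3.2612578967195693))
ring [551.7 -17.6  44. ]
stud [552.  -16.4  59. ]
dot [574.3 -15.3  44. ]
ptr [589.3 -11.9  53. ]
baseFL [514.4 114.   12. ]
baseBL [581.1 121.   12. ]
BR [605.5 -62.2  24. ]
FR [539.5 -72.6  24. ]
fenceTopOuterF [520.4  85.9  57. ]
fence outer back [568.1  91.3  57. ]
stopF [525.7  33.3  44. ]
tweez L [624.2  85.7   2. ]
gauge [497.1  99.8   4. ]
cap [ 529.5 -156.    12. ]
glue [628.8 128.   92. ]
S stud [554.5 -19.7  59. ]
S dot [577.5 -19.2  44. ]
```

```bash
python3 - <<'E'
from h import *
T=read_camera("top");S=read_camera("scene")
print("ball",tri(T,(257,309),S,(374,286)),"far end",tri(T,(185,330),S,(367,355)))
t=np.array([552+.993*-60-.117*33,-17-.117*60+.993*33,130]);d=t-state()["eef_pos"];y=state()["tcp_rot"][2];print(t,d, d[0]*np.cos(y)+d[1]*np.sin(y), d[0]*np.sin(y)-d[1]*np.cos(y),y-.117)
E
```

```text
ball (array([384.86347647,   1.10419172, -27.26171792]), np.float64(3.5176772363829576)) far end (array([344.13079949, 154.92379833, -12.56484375]), np.float64(2.5511532878081677))
[488.559   8.749 130.   ] [229.25720322 577.35499718 -84.46673184] 448.14304751076133 -430.19236041991616 0.31084426422185873
```

The clutter in front lies below bench level, so the way is clear.

Request:
drive_tool:
  targets:
    - {"jaw": 0, "travel": [0.028, -0.027, 0], "twist": 0.1}
    - {"jaw": 0, "travel": [0.056, -0.054, 0], "twist": 0.2}
    - {"jaw": 0, "travel": [0.084, -0.081, 0], "twist": 0.311}
    - {"jaw": 0, "travel": [0.112, -0.108, 0], "twist": 0.311}
    - {"jaw": 0, "travel": [0.14, -0.135, 0], "twist": 0.311}
    - {"jaw": 0, "travel": [0.168, -0.162, 0], "twist": 0.311}
    - {"jaw": 0, "travel": [0.196, -0.189, 0], "twist": 0.311}
    - {"jaw": 0, "travel": [0.224, -0.215, 0], "twist": 0.311}

```text
t: 0.97
eef_pos: [374.1, -278.3, 214.8]
tcp_rot: [3.141, -0.0, 0.117]
ft_force: [0.8, -0.1, 0.5]
opening: 0.496
grip_force: 0.0
```

Request:
drive_tool:
  targets:
    - {"jaw": 0, "travel": [0.02, -0.036, 0], "twist": 0}
    - {"jaw": 0, "travel": [0.04, -0.072, 0], "twist": 0}
    - {"jaw": 0, "travel": [0.06, -0.108, 0], "twist": 0}
    - {"jaw": 0, "travel": [0.08, -0.144, 0], "twist": 0}
    - {"jaw": 0, "travel": [0.1, -0.18, 0.02], "twist": 0}
    - {"jaw": 0, "travel": [0.12, -0.213, 0.04], "twist": 0}
    - {"jaw": 0, "travel": [0.14, -0.245, 0.06], "twist": 0}
    - {"jaw": 0, "travel": [0.148, -0.273, 0.08], "twist": 0}

```text
t: 1.63
eef_pos: [490.8, 9.7, 134.6]
tcp_rot: [3.141, -0.003, 0.117]
ft_force: [1.0, -0.1, 0.6]
opening: 0.007
grip_force: 0.0
```

```bash
python3 - <<'E'
from h import *
s=state();print(s["eef_pos"],s["joints"],s["opening"])
c=read_camera("wrist");cv2.imwrite("pics/w.png",cv2.convertScaleAbs(c["frame"][:,:,::-1],alpha=1.4))
E
```

```text
[490.76391777   9.69036102 134.6221769 ] [-1.14884931e-01  4.11011417e-01  1.97273764e+00 -8.63229137e-05
  7.55009250e-01  1.33902506e+00] 0.006612660580201504
```

View pics/w.png

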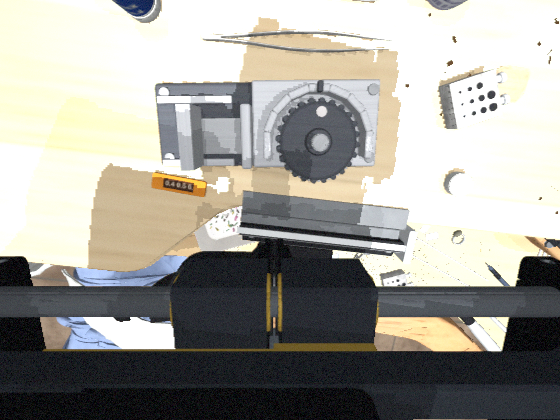

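The wrist view shows the ring rim centre at (318,139), the dot at (322,112), the pointer at (320,86) and the jaws shut. The jig edges lie square to the image. This check refines the ring centre.

```bash
python3 - <<'E'
from h import *
c=read_camera("wrist");print(state()["eef_pos"])
cv2.imwrite("pics/w2.png",c["frame"][:,:,::-1])
for n,p,z in [("stud",(319,142),59),("rim",(318,139.5),44),("dot",(322,112),44),("ptr",(320,86),53),("front rim",(318,182),44),("L",(276,140),44),("R",(361,140),44),("fence OF",(181,170),57)]:print(n,onz(c,*p,z).round(1))
g=cv2.cvtColor(c["frame"],6)
m=(cv2.inRange(g,0,75)[95:190,270:366]);k=cv2.morphologyEx(m,cv2.MORPH_OPEN,np.ones((3,3)))
ct=max(cv2.findContours(k,0,2)[0],key=cv2.contourArea);print(cv2.minEnclosingCircle(ct))
E
```

```text
[488.32260545  11.74958091 132.06978955]
stud [551.4 -11.7  59. ]
rim [552.6 -12.7  44. ]
dot [572.9 -12.6  44. ]
ptr [589.7  -7.3  53. ]
front rim [520.2 -17.7  44. ]
L [548.5  19.1  44. ]
R [556.1 -45.4  44. ]
fence OF [519.2  86.7  57. ]
((55.14921569824219, 42.678009033203125), 44.36566925048828)
```

Request:
drive_tool:
  targets:
    - {"jaw": 0, "travel": [0, 0.012, 0.035], "twist": 0}
    - {"jaw": 0, "travel": [0, 0.022, 0.07], "twist": 0}
    - {"jaw": 0, "travel": [0, 0.022, 0.101], "twist": 0}
    - {"jaw": 0, "travel": [0.008, 0.022, 0.101], "twist": 0}
    - {"jaw": 0, "travel": [0.012, 0.022, 0.101], "twist": 0}
    - {"jaw": 0, "travel": [0.015, 0.022, 0.101], "twist": 0}
    - {"jaw": 0, "travel": [0.015, 0.022, 0.101], "twist": 0}
    - {"jaw": 0, "travel": [0.015, 0.022, 0.101], "twist": 0}

```text
t: 2.4
eef_pos: [507.4, -12.2, 35.5]
tcp_rot: [3.141, -0.003, 0.117]
ft_force: [-0.3, 0.4, 0.5]
opening: 0.001
grip_force: 0.0
```

Request:
drive_tool:
  targets:
    - {"jaw": 0, "travel": [0.001, 0, 0], "twist": 0}
    - {"jaw": 0, "travel": [0.002, 0, 0], "twist": 0}
    - {"jaw": 0, "travel": [0.003, 0, 0], "twist": 0}
    - {"jaw": 0, "travel": [0.003, 0, 0], "twist": 0}

```text
t: 2.73
eef_pos: [509.7, -11.8, 34.2]
tcp_rot: [3.141, -0.001, 0.117]
ft_force: [-0.5, 0.5, 0.8]
opening: 0.006
grip_force: 0.1
```

Request:
drive_tool:
  targets:
    - {"jaw": 0, "travel": [0.001, 0, 0], "twist": 0}
    - {"jaw": 0, "travel": [0.002, 0, 0], "twist": 0}
    - {"jaw": 0, "travel": [0.002, 0, 0], "twist": 0}

```text
t: 2.98
eef_pos: [510.8, -11.5, 33.7]
tcp_rot: [-3.141, 0.002, 0.117]
ft_force: [-3.6, -0.4, 1.7]
opening: 0.002
grip_force: 2.2
```

Request:
drive_tool:
  targets:
    - {"jaw": 0, "travel": [0.001, 0, 0], "twist": 0}
    - {"jaw": 0, "travel": [0.002, 0, 0], "twist": 0}
    - {"jaw": 0, "travel": [0.002, 0, 0], "twist": 0}

```text
t: 3.23
eef_pos: [511.6, -11.1, 33.4]
tcp_rot: [-3.141, 0.004, 0.117]
ft_force: [-8.8, 0.5, 3.8]
opening: 0.01
grip_force: 4.4
```

Request:
drive_tool:
  targets:
    - {"jaw": 0, "travel": [0, 0.0056, 0], "twist": 0}
    - {"jaw": 0, "travel": [0, 0.0126, 0], "twist": 0}
    - {"jaw": 0, "travel": [0, 0.0196, 0], "twist": 0}
    - {"jaw": 0, "travel": [0, 0.0247, 0], "twist": 0}
    - {"jaw": 0, "travel": [0.0016, 0.0297, 0], "twist": 0}
    - {"jaw": 0, "travel": [0.0038, 0.0344, 0], "twist": 0}
    - {"jaw": 0, "travel": [0.0067, 0.0386, 0], "twist": 0}
    - {"jaw": 0, "travel": [0.0103, 0.0422, 0], "twist": 0}

```text
t: 3.9
eef_pos: [529.1, -52.4, 33.9]
tcp_rot: [3.141, -0.001, 0.117]
ft_force: [-1.4, 0.9, -0.9]
opening: 0.006
grip_force: 0.6
```

```bash
cat > look.py <<'E'
from h import *
import sys
# dot angle from the top and wrist cameras: bright blob in an annulus near the dot radius
C=np.array([552.5,-15.]);z=44+float(sys.argv[1])*3
for n in ("top","wrist"):
    c=read_camera(n)
    P=lambda X:(lambda q:q[:2]/q[2]*[c["fx"],c["fy"]]+[c["cx"],c["cy"]])(c["R"]@X+c["t"])
    g=cv2.cvtColor(c["frame"],6)
    a=np.arange(0,2*np.pi,.02);v=[]
    for t in a:
        s=[]
        for r in (19.5,22.5,25.5):
            u=P(np.array([C[0]+r*np.cos(t),C[1]+r*np.sin(t),z]))
            s.append(cv2.getRectSubPix(g,(1,1),tuple(map(float,u)))[0,0])
        v.append(np.mean(s))
    v=np.convolve(np.r_[v[-8:],v,v[:8]],np.ones(9)/9,"same")[8:-8]
    k=int(v.argmax());print(n,"dot lock angle mod 2pi",round((a[k]-.117+3)%(2*np.pi)-3,2),"peak",v[k].round(),"median",np.median(v).round())
print(state()["t"],state()["ft_force"])
E
python3 look.py 0.2
```

```text
top dot lock angle mod 2pi -2.16 peak 69.0 median 37.0
wrist dot lock angle mod 2pi 1.32 peak 110.0 median 53.0
4.0 [-0.00827975 -0.23374673 -0.5940245 ]
```

Request:
drive_tool:
  targets:
    - {"jaw": 0, "travel": [-0.017, 0.0024, 0], "twist": 0}
    - {"jaw": 0, "travel": [-0.027, -0.0186, 0], "twist": 0}
    - {"jaw": 0, "travel": [-0.027, -0.0516, 0], "twist": 0}
    - {"jaw": 0, "travel": [-0.018, -0.0736, 0], "twist": 0}
    - {"jaw": 0, "travel": [-0.0128, -0.0713, 0], "twist": 0}
    - {"jaw": 0, "travel": [-0.008, -0.0673, 0], "twist": 0}
    - {"jaw": 0, "travel": [-0.0036, -0.0636, 0], "twist": 0}
    - {"jaw": 0, "travel": [-0.0036, -0.0636, 0], "twist": 0}

```text
t: 4.67
eef_pos: [518.9, 9.4, 33.9]
tcp_rot: [3.141, -0.001, 0.116]
ft_force: [0.3, -0.1, -0.4]
opening: 0.006
grip_force: 0.0
```

Request:
drive_tool:
  targets:
    - {"jaw": 0, "travel": [-0.0041, 0.0065, 0], "twist": 0}
    - {"jaw": 0, "travel": [-0.0066, 0.0149, 0], "twist": 0}
    - {"jaw": 0, "travel": [-0.0069, 0.025, 0], "twist": 0}
    - {"jaw": 0, "travel": [-0.0069, 0.035, 0], "twist": 0}
    - {"jaw": 0, "travel": [-0.0068, 0.0436, 0], "twist": 0}
    - {"jaw": 0, "travel": [-0.0051, 0.0511, 0], "twist": 0}
    - {"jaw": 0, "travel": [-0.0016, 0.0579, 0], "twist": 0}
    - {"jaw": 0, "travel": [0.0036, 0.0636, 0], "twist": 0}

```text
t: 5.33
eef_pos: [528.6, -53.2, 33.9]
tcp_rot: [-3.142, 0.0, 0.116]
ft_force: [-0.7, 1.4, 0.0]
opening: 0.006
grip_force: 0.7
```

```bash
python3 look.py 0.5
```

```text
top dot lock angle mod 2pi -2.16 peak 69.0 median 36.0
wrist dot lock angle mod 2pi -2.68 peak 71.0 median 52.0
5.4333 [-0.04911776 -0.69093778 -0.86851547]
```

Request:
drive_tool:
  targets:
    - {"jaw": 0, "travel": [-0.017, 0.0024, 0], "twist": 0}
    - {"jaw": 0, "travel": [-0.027, -0.0186, 0], "twist": 0}
    - {"jaw": 0, "travel": [-0.027, -0.0516, 0], "twist": 0}
    - {"jaw": 0, "travel": [-0.018, -0.0736, 0], "twist": 0}
    - {"jaw": 0, "travel": [-0.0128, -0.0713, 0], "twist": 0}
    - {"jaw": 0, "travel": [-0.008, -0.0673, 0], "twist": 0}
    - {"jaw": 0, "travel": [-0.0036, -0.0636, 0], "twist": 0}
    - {"jaw": 0, "travel": [-0.0036, -0.0636, 0], "twist": 0}

```text
t: 6.1
eef_pos: [518.9, 9.4, 33.8]
tcp_rot: [3.141, -0.001, 0.116]
ft_force: [0.0, 0.1, -0.3]
opening: 0.004
grip_force: 0.0
```

```bash
python3 look.py 0.5; python3 - <<'E'
from h import *
a=read_camera("wrist")["frame"];b=read_camera("top")["frame"][190:270,225:310]
b=cv2.resize(b,(446,420),interpolation=2);o=np.hstack([a,b])[:,:,::-1];cv2.imwrite("pics/m.png",cv2.resize(cv2.convertScaleAbs(o,alpha=1.5),(800,334)))
E
```

```text
top dot lock angle mod 2pi 2.9 peak 55.0 median 42.0
wrist dot lock angle mod 2pi -2.72 peak 94.0 median 57.0
6.2 [ 0.3965764  -1.00858276  0.47996225]
```

View pics/m.png

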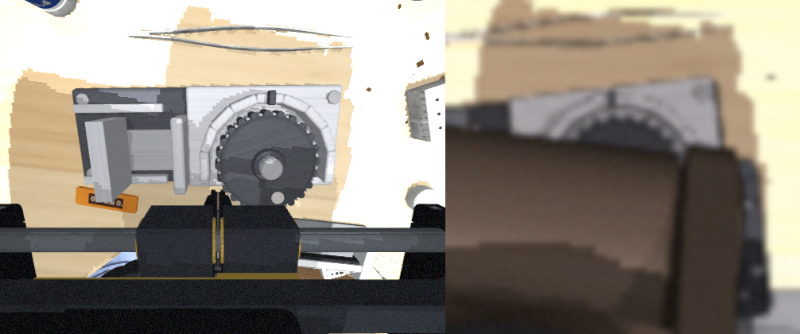

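The composite shows the dot at (277,198), just past the front, with the ring centre at (268,158). Lock is about 3.5 rad and a full stroke gives about 2.2 rad, so I'll continue.

Request:
drive_tool:
  targets:
    - {"jaw": 0, "travel": [-0.0041, 0.0065, 0], "twist": 0}
    - {"jaw": 0, "travel": [-0.0066, 0.0149, 0], "twist": 0}
    - {"jaw": 0, "travel": [-0.0069, 0.025, 0], "twist": 0}
    - {"jaw": 0, "travel": [-0.0069, 0.035, 0], "twist": 0}
    - {"jaw": 0, "travel": [-0.0068, 0.0436, 0], "twist": 0}
    - {"jaw": 0, "travel": [-0.0051, 0.0511, 0], "twist": 0}
    - {"jaw": 0, "travel": [-0.0016, 0.0579, 0], "twist": 0}
    - {"jaw": 0, "travel": [0.0036, 0.0636, 0], "twist": 0}

```text
t: 6.97
eef_pos: [528.6, -53.0, 33.9]
tcp_rot: [3.142, 0.0, 0.116]
ft_force: [-0.6, 0.8, 0.2]
opening: 0.008
grip_force: 0.7
```

Request:
drive_tool:
  targets:
    - {"jaw": 0, "travel": [-0.017, 0.0024, 0], "twist": 0}
    - {"jaw": 0, "travel": [-0.027, -0.0186, 0], "twist": 0}
    - {"jaw": 0, "travel": [-0.027, -0.0516, 0], "twist": 0}
    - {"jaw": 0, "travel": [-0.018, -0.0736, 0], "twist": 0}
    - {"jaw": 0, "travel": [-0.0128, -0.0713, 0], "twist": 0}
    - {"jaw": 0, "travel": [-0.008, -0.0673, 0], "twist": 0}
    - {"jaw": 0, "travel": [-0.0036, -0.0636, 0], "twist": 0}
    - {"jaw": 0, "travel": [-0.0036, -0.0636, 0], "twist": 0}

```text
t: 7.63
eef_pos: [519.0, 9.3, 33.8]
tcp_rot: [3.141, -0.001, 0.116]
ft_force: [0.4, 0.9, 0.3]
opening: 0.0
grip_force: 0.3
```

```bash
python3 look.py 0.9
```

```text
top dot lock angle mod 2pi -0.76 peak 70.0 median 45.0
wrist dot lock angle mod 2pi -0.84 peak 131.0 median 57.0
7.7333 [-0.34574828 -0.06612894 -0.60418035]
```

Request:
drive_tool:
  targets:
    - {"jaw": 0, "travel": [-0.0041, 0.0065, 0], "twist": 0}
    - {"jaw": 0, "travel": [-0.0066, 0.0149, 0], "twist": 0}
    - {"jaw": 0, "travel": [-0.0069, 0.025, 0], "twist": 0}
    - {"jaw": 0, "travel": [-0.0069, 0.035, 0], "twist": 0}
    - {"jaw": 0, "travel": [-0.0068, 0.0436, 0], "twist": 0}
    - {"jaw": 0, "travel": [-0.0051, 0.0511, 0], "twist": 0}
    - {"jaw": 0, "travel": [-0.0016, 0.0579, 0], "twist": 0}
    - {"jaw": 0, "travel": [0.0036, 0.0636, 0], "twist": 0}

```text
t: 8.4
eef_pos: [528.6, -53.1, 33.9]
tcp_rot: [3.142, 0.0, 0.116]
ft_force: [-2.3, 1.1, -0.1]
opening: 0.004
grip_force: 0.7
```

Request:
drive_tool:
  targets:
    - {"jaw": 0, "travel": [-0.017, 0.0024, 0], "twist": 0}
    - {"jaw": 0, "travel": [-0.027, -0.0186, 0], "twist": 0}
    - {"jaw": 0, "travel": [-0.027, -0.0516, 0], "twist": 0}
    - {"jaw": 0, "travel": [-0.018, -0.0736, 0], "twist": 0}
    - {"jaw": 0, "travel": [-0.0128, -0.0713, 0], "twist": 0}
    - {"jaw": 0, "travel": [-0.008, -0.0673, 0], "twist": 0}
    - {"jaw": 0, "travel": [-0.0036, -0.0636, 0], "twist": 0}
    - {"jaw": 0, "travel": [-0.0036, -0.0636, 0], "twist": 0}

```text
t: 9.07
eef_pos: [518.9, 9.3, 33.8]
tcp_rot: [3.141, -0.001, 0.116]
ft_force: [0.4, 0.3, -0.1]
opening: 0.005
grip_force: 0.3
```

```bash
python3 look.py 1.25
```

```text
top dot lock angle mod 2pi 3.0 peak 54.0 median 42.0
wrist dot lock angle mod 2pi 1.26 peak 127.0 median 57.0
9.1667 [-0.42794823  1.12325626 -0.44765627]
```

Request:
drive_tool:
  targets:
    - {"jaw": 0, "travel": [-0.0041, 0.0065, 0], "twist": 0}
    - {"jaw": 0, "travel": [-0.0066, 0.0149, 0], "twist": 0}
    - {"jaw": 0, "travel": [-0.0069, 0.025, 0], "twist": 0}
    - {"jaw": 0, "travel": [-0.0069, 0.035, 0], "twist": 0}
    - {"jaw": 0, "travel": [-0.0068, 0.0436, 0], "twist": 0}
    - {"jaw": 0, "travel": [-0.0051, 0.0511, 0], "twist": 0}
    - {"jaw": 0, "travel": [-0.0016, 0.0579, 0], "twist": 0}
    - {"jaw": 0, "travel": [0.0036, 0.0636, 0], "twist": 0}

```text
t: 9.83
eef_pos: [528.7, -53.2, 33.9]
tcp_rot: [3.141, 0.0, 0.116]
ft_force: [-1.4, 1.2, -0.1]
opening: 0.002
grip_force: 0.7
```

Request:
drive_tool:
  targets:
    - {"jaw": 0, "travel": [-0.017, 0.0024, 0], "twist": 0}
    - {"jaw": 0, "travel": [-0.027, -0.0186, 0], "twist": 0}
    - {"jaw": 0, "travel": [-0.027, -0.0516, 0], "twist": 0}
    - {"jaw": 0, "travel": [-0.018, -0.0736, 0], "twist": 0}
    - {"jaw": 0, "travel": [-0.0128, -0.0713, 0], "twist": 0}
    - {"jaw": 0, "travel": [-0.008, -0.0673, 0], "twist": 0}
    - {"jaw": 0, "travel": [-0.0036, -0.0636, 0], "twist": 0}
    - {"jaw": 0, "travel": [-0.0036, -0.0636, 0], "twist": 0}

```text
t: 10.5
eef_pos: [518.7, 9.4, 33.8]
tcp_rot: [3.141, -0.001, 0.116]
ft_force: [0.2, 1.2, -0.4]
opening: 0.0
grip_force: 0.3
```

```bash
python3 look.py 1.5
```

```text
top dot lock angle mod 2pi 2.76 peak 54.0 median 42.0
wrist dot lock angle mod 2pi -2.74 peak 94.0 median 57.0
10.6 [ 0.24568181  0.02102376 -0.55565602]
```

Request:
drive_tool:
  targets:
    - {"jaw": 0, "travel": [-0.0041, 0.0065, 0], "twist": 0}
    - {"jaw": 0, "travel": [-0.0066, 0.0149, 0], "twist": 0}
    - {"jaw": 0, "travel": [-0.0069, 0.025, 0], "twist": 0}
    - {"jaw": 0, "travel": [-0.0069, 0.035, 0], "twist": 0}
    - {"jaw": 0, "travel": [-0.0068, 0.0436, 0], "twist": 0}
    - {"jaw": 0, "travel": [-0.0051, 0.0511, 0], "twist": 0}
    - {"jaw": 0, "travel": [-0.0016, 0.0579, 0], "twist": 0}
    - {"jaw": 0, "travel": [0.0036, 0.0636, 0], "twist": 0}

```text
t: 11.27
eef_pos: [528.6, -53.3, 33.9]
tcp_rot: [3.142, 0.0, 0.116]
ft_force: [-1.1, 1.1, 0.8]
opening: 0.004
grip_force: 0.7
```

Request:
drive_tool:
  targets:
    - {"jaw": 0, "travel": [-0.017, 0.0024, 0], "twist": 0}
    - {"jaw": 0, "travel": [-0.027, -0.0186, 0], "twist": 0}
    - {"jaw": 0, "travel": [-0.027, -0.0516, 0], "twist": 0}
    - {"jaw": 0, "travel": [-0.018, -0.0736, 0], "twist": 0}
    - {"jaw": 0, "travel": [-0.0128, -0.0713, 0], "twist": 0}
    - {"jaw": 0, "travel": [-0.008, -0.0673, 0], "twist": 0}
    - {"jaw": 0, "travel": [-0.0036, -0.0636, 0], "twist": 0}
    - {"jaw": 0, "travel": [-0.0036, -0.0636, 0], "twist": 0}

```text
t: 11.93
eef_pos: [518.7, 9.4, 33.8]
tcp_rot: [3.141, -0.001, 0.116]
ft_force: [-1.1, 0.7, 0.3]
opening: 0.0
grip_force: 0.4
```

```bash
python3 look.py 1.85; python3 - <<'E'
from h import *
a=read_camera("wrist")["frame"][:,:,::-1];cv2.imwrite("pics/m2.png",cv2.convertScaleAbs(a,alpha=1.4))
E
```

```text
top dot lock angle mod 2pi -0.76 peak 77.0 median 45.0
wrist dot lock angle mod 2pi -0.84 peak 131.0 median 57.0
12.0333 [-0.21742142  0.06397001 -0.84431081]
```

View pics/m2.png

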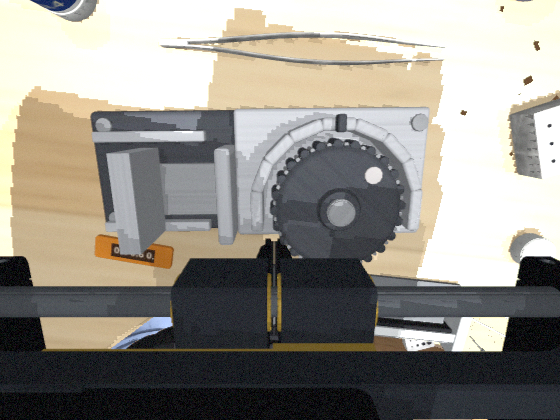

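The wrist view shows the dot at (373,175) around the ring centre (340,205), about 0.84 rad short of the pointer at (342,122). The fence is still open. I'll make a partial stroke of about 0.84 rad.

Request:
drive_tool:
  targets:
    - {"jaw": 0, "travel": [-0.0041, 0.0065, 0], "twist": 0}
    - {"jaw": 0, "travel": [-0.0066, 0.0149, 0], "twist": 0}
    - {"jaw": 0, "travel": [-0.0069, 0.021, 0], "twist": 0}
    - {"jaw": 0, "travel": [-0.0069, 0.026, 0], "twist": 0}
    - {"jaw": 0, "travel": [-0.0069, 0.029, 0], "twist": 0}
    - {"jaw": 0, "travel": [-0.0069, 0.029, 0], "twist": 0}
    - {"jaw": 0, "travel": [-0.018, 0.029, 0], "twist": 0}
    - {"jaw": 0, "travel": [-0.03, 0.029, 0], "twist": 0}

```text
t: 12.75
eef_pos: [490.9, -22.7, 33.8]
tcp_rot: [3.141, -0.001, 0.116]
ft_force: [0.2, 0.0, -0.0]
opening: 0.006
grip_force: 0.0
```

```bash
python3 look.py 2
```

```text
top dot lock angle mod 2pi 0.14 peak 91.0 median 37.0
wrist dot lock angle mod 2pi 0.06 peak 163.0 median 67.0
12.85 [ 0.48577569 -0.13921408 -0.38805385]
```

The ring is at about 12.6 rad. Now I'll move over to the fence's outside.

Request:
drive_tool:
  targets:
    - {"jaw": 0, "travel": [0, 0, -0.03], "twist": 0}
    - {"jaw": 0, "travel": [0, -0.03, -0.06], "twist": 0}
    - {"jaw": 0, "travel": [0, -0.07, -0.06], "twist": 0}
    - {"jaw": 0, "travel": [0, -0.105, -0.06], "twist": 0}
    - {"jaw": 0, "travel": [0, -0.137, -0.06], "twist": 0}
    - {"jaw": 0, "travel": [0.033, -0.137, -0.06], "twist": 0}
    - {"jaw": 0, "travel": [0.066, -0.137, -0.06], "twist": 0}
    - {"jaw": 0, "travel": [0.066, -0.137, -0.06], "twist": 0}

```text
t: 13.52
eef_pos: [546.5, 122.9, 94.5]
tcp_rot: [3.141, -0.006, 0.118]
ft_force: [-0.3, -0.9, -0.5]
opening: 0.003
grip_force: 0.0
```

Request:
drive_tool:
  targets:
    - {"jaw": 0, "travel": [0, 0, 0.03], "twist": 0}
    - {"jaw": 0, "travel": [0, 0, 0.06], "twist": 0}
    - {"jaw": 0, "travel": [0, 0.005, 0.06], "twist": 0}
    - {"jaw": 0, "travel": [0, 0.01, 0.06], "twist": 0}
    - {"jaw": 0, "travel": [0, 0.015, 0.06], "twist": 0}
    - {"jaw": 0, "travel": [0, 0.02, 0.06], "twist": 0}
    - {"jaw": 0, "travel": [0, 0.025, 0.06], "twist": 0}
    - {"jaw": 0, "travel": [0, 0.03, 0.06], "twist": 0}

```text
t: 14.18
eef_pos: [545.0, 91.8, 35.1]
tcp_rot: [3.142, -0.002, 0.116]
ft_force: [-0.7, 2.3, 1.6]
opening: 0.004
grip_force: 1.2
```

Request:
drive_tool:
  targets:
    - {"jaw": 0, "travel": [0, 0.004, 0], "twist": 0}
    - {"jaw": 0, "travel": [0, 0.008, 0], "twist": 0}
    - {"jaw": 0, "travel": [0, 0.012, 0], "twist": 0}
    - {"jaw": 0, "travel": [0, 0.016, 0], "twist": 0}
    - {"jaw": 0, "travel": [0, 0.02, 0], "twist": 0}
    - {"jaw": 0, "travel": [0, 0.024, 0], "twist": 0}
    - {"jaw": 0, "travel": [0, 0.027, 0], "twist": 0}
    - {"jaw": 0, "travel": [0, 0.027, 0], "twist": 0}

```text
t: 14.85
eef_pos: [547.4, 64.9, 33.7]
tcp_rot: [3.141, 0.0, 0.116]
ft_force: [0.5, -0.3, -0.1]
opening: 0.003
grip_force: 0.0
```

Request:
drive_tool:
  targets:
    - {"jaw": 0, "travel": [0, 0.002, 0], "twist": 0}
    - {"jaw": 0, "travel": [0, 0.004, 0], "twist": 0}
    - {"jaw": 0, "travel": [0, 0.004, 0], "twist": 0}
    - {"jaw": 0, "travel": [0, 0.004, 0], "twist": 0}

```text
t: 15.18
eef_pos: [547.7, 61.4, 33.7]
tcp_rot: [3.141, 0.0, 0.117]
ft_force: [-0.0, -0.8, -0.9]
opening: 0.004
grip_force: 0.0
```

Request:
drive_tool:
  targets:
    - {"jaw": 0, "travel": [0, 0.002, 0], "twist": 0}
    - {"jaw": 0, "travel": [0, 0.004, 0], "twist": 0}
    - {"jaw": 0, "travel": [0, 0.004, 0], "twist": 0}

```text
t: 15.43
eef_pos: [547.8, 60.4, 33.8]
tcp_rot: [-3.138, 0.0, 0.116]
ft_force: [-0.9, 29.0, 0.6]
opening: 0.0
grip_force: 14.0
```

```bash
python3 - <<'E'
from h import *
print(state()["eef_pos"],state()["ft_force"])
a=read_camera("wrist")["frame"];b=cv2.resize(read_camera("scene")["frame"][195:315,245:395],(525,420),interpolation=2)
o=np.hstack([a,b])[:,:,::-1];cv2.imwrite("pics/f.png",cv2.resize(cv2.convertScaleAbs(o,alpha=1.4),(800,310)))
E
```

```text
[547.83437036  60.43154849  33.76275881] [-0.85549417 29.01613024  0.60595061]
```

View pics/f.png

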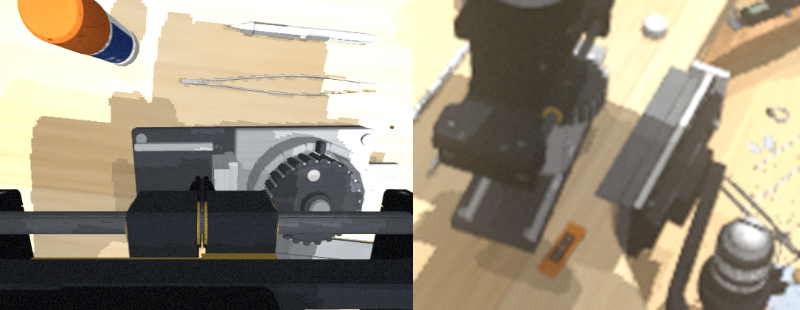

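The pushing force is 29 N against a hard stop, and the picture shows the fence against the stop plate with the dot at the pointer side. Backing off now.

Request:
drive_tool:
  targets:
    - {"jaw": 0, "travel": [0, -0.01, 0], "twist": 0}
    - {"jaw": 0, "travel": [0, -0.025, 0], "twist": 0}
    - {"jaw": 0, "travel": [0, -0.04, 0], "twist": 0}
    - {"jaw": 0, "travel": [0, -0.05, -0.03], "twist": 0}
    - {"jaw": 0, "travel": [-0.03, -0.05, -0.07], "twist": 0}
    - {"jaw": 0, "travel": [-0.06, -0.05, -0.1], "twist": 0}
    - {"jaw": 0, "travel": [-0.06, -0.05, -0.13], "twist": 0}
    - {"jaw": 0, "travel": [-0.06, -0.05, -0.13], "twist": 0}

```text
t: 16.2
eef_pos: [483.3, 100.4, 169.3]
tcp_rot: [3.141, -0.007, 0.117]
ft_force: [0.9, -0.1, 0.3]
opening: 0.003
grip_force: 0.0
```

```bash
python3 look.py 2; python3 - <<'E'
from h import *
a=read_camera("wrist")["frame"][:,:,::-1];cv2.imwrite("pics/g.png",cv2.convertScaleAbs(a,alpha=1.4))
E
```

```text
top dot lock angle mod 2pi 0.14 peak 138.0 median 68.0
wrist dot lock angle mod 2pi 0.02 peak 214.0 median 101.0
16.3 [ 0.37335805  1.19555462 -0.71396697]
```

View pics/g.png

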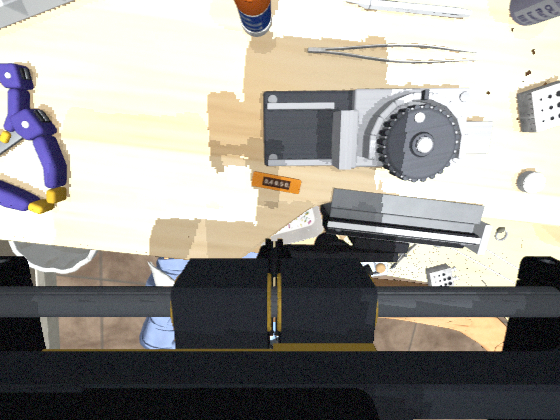

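The fence at (345,138) is against the stop plate, the dot at (420,118) is at the pointer at (424,97), and the tool is clear.

```bash
python3 -c "
from cell import *
print(job_done())"
```

```text
the job is handed in; nothing more can be done
None
```

I handed the job in at about 16 s on the clock: the lock ring is turned about two full turns with its dot at the pointer, the fence is pushed home (29 N felt at the stop), and the arm is clear; no verdict came back.

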